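# Lift the dip basket of bung bushes out of the parts washer to drain

### The job

The brass bung bushes in the parts-washing tank are done: take the loose cover off its pins, lay it down gently and flat, handle up, on the black rubber mat, then lift the wire basket with the bushes straight out by its handle and hold it level and still, centred over the open tank a few centimetres above the rim, so that it can drip off. Finish while holding the basket there in the gripper; keep all the bushes in it, and leave the tools and the other things on the bench where they are.

Things in the scene. Friction and masses are not known exactly. Their poses are not given: they have to be found in the camera images.
- tank: Steel washing tank fixed to the bench. Origin: centre of its underside; z up, x along its short side, y along its long side. Opening 150 (x) by 220 (y); with the flange round it 196 by 266. Four upright pins, 6 in diameter, 10 high, stand on the flange at x = +-88, y = +-123. A grey switch box sticks out 34 from the -x wall, up to 113 high.
- tank_rim (a point): Centre of the tank's opening at the height of the flange's top (the rim), 140 above the bench; the pins' tops are 10 above it.
- cover: Loose aluminium cover plate, 196 (x) by 266 (y), 4 thick, about 0.55 kg, on the tank's flange with the pins through its four 9 mm corner holes. Origin: centre of its underside; y along the long side, z up (handle side).
- cover_handle (a point): Centre of the black bar of the cover's bow handle, 44 above the cover's origin. The bar runs along the cover's x: 104 long, 12 wide (y), 14 high, on a round post near each end (x = +-46), 33 clear under it.
- basket: Loose wire basket in the tank under the cover, 108 (x) by 176 (y), 55 deep, about 0.35 kg empty, 0.68 kg loaded. Origin: centre of its underside, at first on rests 30 above the bench; y along the long side, z up; nearly parallel with the tank and up to 8 off its centre.
- basket_handle (a point): Centre of the black bar of the basket's bow handle, 92 above the basket's origin. The bar runs along the basket's x: 84 long, 12 wide (y), 14 high, 30 clear between it and the basket's rim. In the tank its top is 11 below the tank's rim.
- bush0: Brass ring lying flat in the -y end of the basket: 48 outside, 34 inside, 18 high, 0.11 kg. Origin: centre of its underside.
- bush1: A second, equal brass ring, in the middle of the basket under the handle.
- bush2: A third, equal brass ring, in the +y end of the basket.
- mat: Black rubber mat fixed flat on the bench, 220 (x) by 290 (y), 5 thick, to the left or to the right of the tank. Origin: centre of its underside, on the bench; y along the long side.
- hammer: Hammer, about 240 long, lying in the wooden tool tray (220 by 290, 30 high) on the other side of the tank from the mat; not to be moved. Origin near its middle.
- driver: Cooper's hoop driver (steel foot, wooden handle, about 170 long) lying in the same tray; not to be moved. Origin near its middle.
- bung: Wooden bung, 54 across, 45 high, standing on the bench beyond the tank; not to be moved. Origin: centre of its underside.
- tin: Small tin, 70 across, 75 high, standing on the bench beyond the tank; not to be moved. Origin: centre of its underside.

How it is judged:
By the outcome, as a careful person would: the job done as asked, in the order asked, and still so for the second after the job is handed in, while the arm keeps its last pose, push and grip.
It also fails if it takes over 53 s, if anything falls off the work surface, if the arm or the gripper's body presses on something with over 40 N, if the wrist force passes 120 N, or if a joint passes its speed limit or range.

### The arm

A 7-joint arm with a two-finger parallel gripper is mounted at the origin on the work surface. World frame = base frame: x ahead of the robot, y to its left, z up, the work surface at z = 0. Lengths are in m, angles in rad, forces in N, time in s.
With the tool pointing down it reaches from about 0.4 to 0.85 m from the base axis. Payload 10.4 kg.
Tool frame: the origin (TCP) lies between the finger pads; the fingertips stand tips_ahead ahead of it and the grasp point (between the pads) lies 11 mm behind it (tips_ahead is the distance from the TCP to the fingertips, in m); z points along the fingers, x is the direction in which the jaws open and shut, and the axes are right-handed (so a half turn about z gives the same grasp; the last joint's range is limited). The gripper opens to 87 mm and grips with 3 to 60 N. Pads are 19 mm wide; open, the fingers measure 117 mm over their backs; the gripper's body (75 mm by 190 mm) begins 51 mm behind the grasp point.
Start: joints at [1.288, 0.332, -0.065, 1.46, 0.022, 1.35, -0.088], TCP at [0.161, -0.604, 0.231] pointing down, gripper open.
Joint ranges: [-2.6, 2.6], [-0.5, 2.12], [-1.47, 1.34], [0.16, 2.42], [-1.27, 4.41], [0.06, 2.06], [-2.6, 2.6]. Speed limits (rad/s): [2.22, 2.22, 2.79, 2.79, 3.14, 3.14, 3.14].

### API

Orientations are given as a unit quaternion [x, y, z, w].
In Python, from bench import read_state, camera, close_job, tips_ahead gives the robot as it stands.
- The arm moves only by the tool arm_command, never from a script. Its argument "commands" is a list that holds one entry, the list of rows, each a list of 7 numbers: the turn, a rotation vector about the tool's x, y, z in rad, then the shift along the tool's x, y, z in m, then the opening in per cent of the stroke, from 0 (shut) to 100 (fully open). In form: [[[rx, ry, rz, x, y, z, claw], ...]]. A call has 1 to 20 rows; each row shifts and turns the commanded pose from where the row before left it, along the tool's axes as they then stand; what a row does not reach is not made up. A row lasts 1/8 s, in which the tool goes at most 62.5 mm and 10.7 degrees, less where a joint would pass 70% of its speed; a pose out of reach is approached as far as the arm can. A call with a gripper value outside its range is refused whole. The fingers move at their own pace and stop on an object; "newtons" is the grip in N (left out, the last holds). Time passes only in rows, so rows that do not move let the fingers close. It gives the time, the measured TCP pose, the force and the opening at its end, in the units of the state.
- read_state(): the state, without advancing time (a new reading comes with each control period).
- camera(name): name is "side" or "top"; returns a dict with "frame" (384x512x3 uint8, red, green, blue), "vfov" (degrees; the focal length in pixels is half the picture's height over the tangent of half this angle, whatever the lens; pixels are square), "cx", "cy" (the principal point, pixels), "k1" (the pictures are not rectified: a ray, as slopes to the right and down, at radius r is drawn at 1 + k1 r^2 times it, then the intrinsics apply), "R" (3x3) and "t" (3): a world point X has camera coordinates R X + t. Camera axes: x right, y down, z forward; pixel columns grow to the right and rows downward; lengths in m; the calibration is good to about 2 mm. A picture is of the moment at which its call begins. There is no depth.
- close_job(): hands the job in, once; it reports no verdict.
The state is a dict: "time": time; "joint_positions": joint angles; "joint_vel": joint speeds; "joint_torque": joint torques, N m; "ee_pos": TCP position; "eef_rot": TCP orientation; "ft_force": force on the tool from outside, world axes, zero at the start; "torque": the same for the moment, N m; "width": finger opening in m.
Only numpy, scipy, OpenCV 4.12 (cv2) and the standard library are available. Lean on these libraries where they do the work, as an engineer would, in place of code of your own. Each camera call takes 0.05 s, during which the arm holds its last target.

## Working session

There is one attempt and no reset: what is moved stays moved. The work goes in short steps, Python scripts to look and compute and a tool call to move; the robot and the scene stay as the last step left them, time stands still between calls to the robot, and variables do not carry over. Pictures are saved under pics/ and viewed, and the job is handed in when it is done.

Besides the shell and the picture viewer there is one more tool, called as name(argument=value, ...) on one line, values as JSON. arm_command: Moves the arm, as the interface text tells. Its arguments: {"type":"object","properties":{"commands":{"type":"array"},"newtons":{"type":"number"}},"required":["commands"]}

```bash
ls; mkdir -p pics; python3 - <<'E'
from bench import *
import cv2,numpy as np
print(tips_ahead() if callable(tips_ahead) else tips_ahead)
print(read_state())
for n in("side","top"):
    c=camera(n);cv2.imwrite(f"pics/{n}0.png",cv2.cvtColor(c["frame"],cv2.COLOR_RGB2BGR))
    print({k:v for k,v in c.items() if k!="frame"}, -np.array(c["R"]).T@np.array(c["t"]))
E
```

```text
pics
0.008
{'time': 0.0, 'joint_positions': array([ 1.28842545,  0.3328681 , -0.06470048,  1.46095245,  0.02161766,
        1.34992573, -0.08850157]), 'joint_vel': array([-0.00197805,  0.00088989,  0.00012399,  0.00065736, -0.0015943 ,
       -0.00171402,  0.00085856]), 'joint_torque': array([ 1.56624837e-04, -6.23255396e+01,  2.49257876e-02, -3.89893126e+01,
       -6.12495979e-02,  3.98862711e-02,  8.93027459e-05]), 'ee_pos': array([ 0.16042487, -0.60365649,  0.229751  ]), 'eef_rot': array([ 7.92742595e-01, -6.09556107e-01, -6.03017734e-04, -4.09180233e-04]), 'ft_force': array([-0.45058476, -0.31217282, -0.14475113]), 'torque': array([-0.03983987,  0.01867699, -0.02976132]), 'width': 0.08730663703146048}
{'vfov': 47.69525935284961, 'cx': 261.3586308400247, 'cy': 193.60524010230387, 'k1': -0.09134021898003336, 'R': array([[-0.86653758, -0.49881448,  0.01722592],
       [-0.323515  ,  0.53505764, -0.78041743],
       [ 0.38006666, -0.68183388, -0.62502152]]), 't': array([0.50424995, 0.30693949, 0.91559902])} [0.1882624  0.71158329 0.80312385]
{'vfov': 46.58552183104957, 'cx': 255.53556094141413, 'cy': 189.88954821168315, 'k1': -0.02851755185411609, 'R': array([[ 0.00124781, -0.99955149,  0.02992106],
       [-0.98749265, -0.00594902, -0.15755276],
       [ 0.1576601 , -0.02935023, -0.98705717]]), 't': array([-0.02522362,  0.62223629,  1.30589225])} [0.40859814 0.01681763 1.38778007]
```

View pics/side0.png

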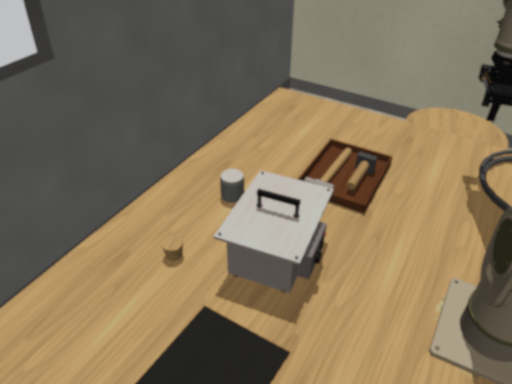

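View pics/top0.png

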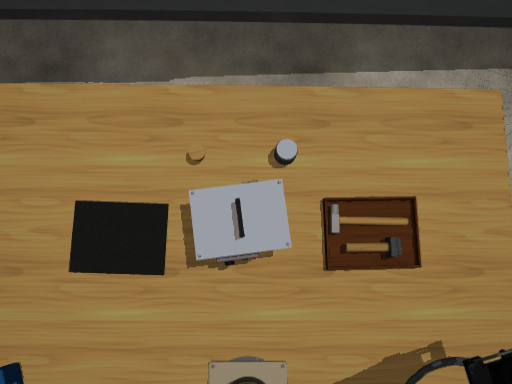

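The side view shows the covered tank around (275,230) and the mat cut off at the bottom. The top view shows the tank at (240,220), the mat at (120,238), the tray at (370,233), the tin at (286,151) and the bung at (197,154). I'll enlarge these.

```bash
python3 - <<'E'
import cv2
t=cv2.imread("pics/top0.png");s=cv2.imread("pics/side0.png")
def crop(im,x0,y0,w,h,k,n):
    cv2.imwrite("pics/"+n,cv2.resize(im[y0:y0+h,x0:x0+w],None,fx=k,fy=k,interpolation=cv2.INTER_CUBIC))
crop(t,180,170,120,100,6,"t_tank.png")
crop(t,60,190,120,95,6,"t_mat.png")
crop(s,210,160,130,98,6,"s_tank.png")
E
```

```text
(no output)
```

View pics/t_tank.png

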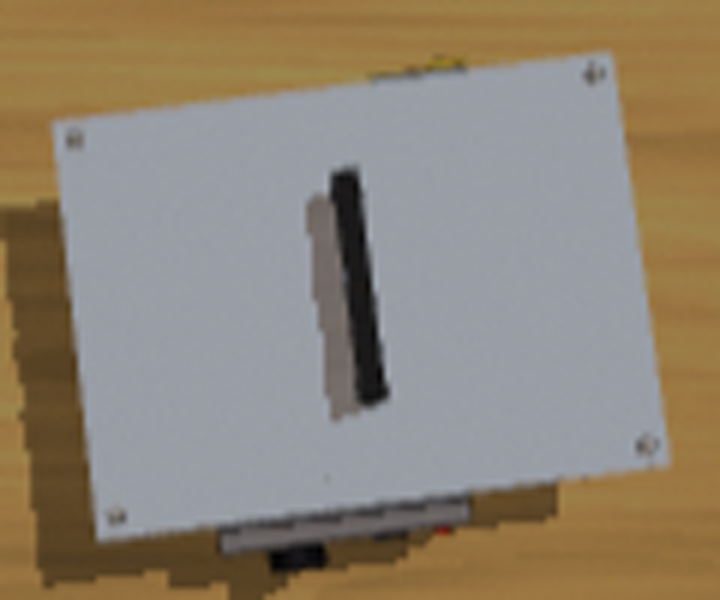

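View pics/t_mat.png

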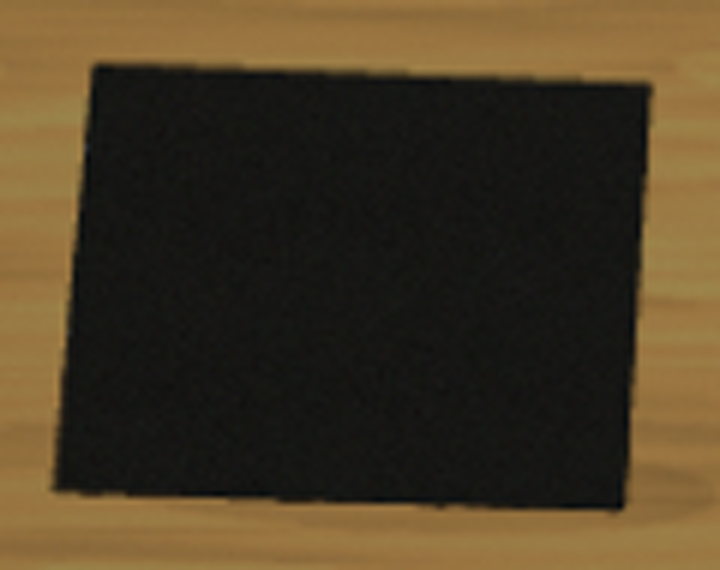

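View pics/s_tank.png

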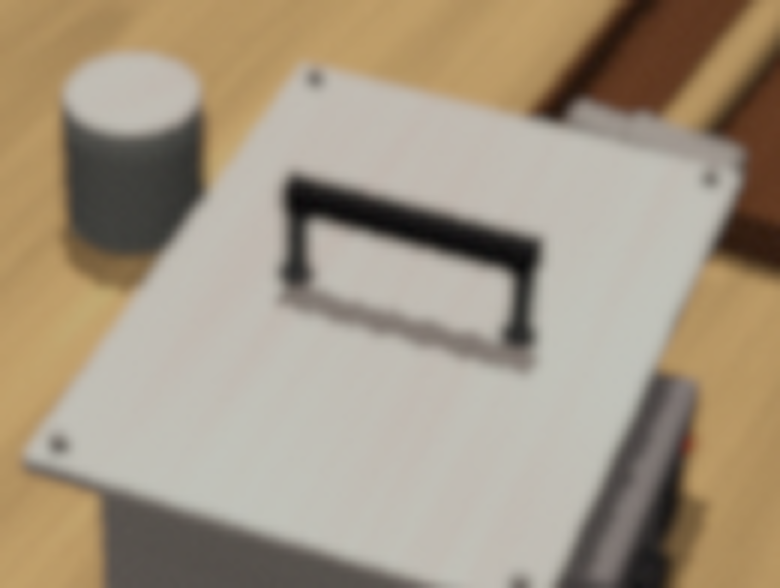

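```bash
cat > h.py <<'E'
import numpy as np,cv2
from bench import camera
from scipy.optimize import least_squares
def K(c):
    f=192/np.tan(np.radians(c["vfov"])/2); return np.array([[f,0,c["cx"]],[0,f,c["cy"]],[0,0,1.]]),np.array([c["k1"],0,0,0.])
def ray(c,p):
    k,d=K(c); q=cv2.undistortPoints(np.array([[p]],float),k,d)[0,0]
    R=np.array(c["R"]);t=np.array(c["t"]); v=R.T@np.array([q[0],q[1],1]); return -R.T@t, v/np.linalg.norm(v)
def proj(c,X):
    k,d=K(c); return cv2.projectPoints(np.atleast_2d(np.array(X,float)),cv2.Rodrigues(np.array(c["R"]))[0],np.array(c["t"]),k,d)[0][:,0]
def atz(c,p,z):
    o,v=ray(c,p); return o+v*(z-o[2])/v[2]
def tri(c1,p1,c2,p2):
    o1,v1=ray(c1,p1);o2,v2=ray(c2,p2)
    s=np.linalg.lstsq(np.c_[v1,-v2],o2-o1,rcond=None)[0]
    a,b=o1+s[0]*v1,o2+s[1]*v2; return (a+b)/2,np.linalg.norm(a-b)
E
cat > m1.py <<'E'
from h import *
T=camera("top");S=camera("side")
f=lambda p,o:(np.array(p)+.5)/6-.5+np.array(o)
t=lambda *p:f(p,(180,170)); m=lambda *p:f(p,(60,190)); s=lambda *p:f(p,(210,160))
np.set_printoptions(precision=4,suppress=True)
pins=[((74,139),(60,444)),((595,73),(315,78)),((648,445),(711,177)),((117,516),(519,585))]
P=[]
for a,b in pins:
    X,e=tri(T,t(*a),S,s(*b));P.append(X);print("pin",X,e)
P=np.array(P);print(P.mean(0)); 
H=[tri(T,t(*a),S,s(*b)) for a,b in (((344,170),(290,195)),((373,402),(536,254)))]
for h in H:print("h",h)
A=(H[0][0]+H[1][0])/2;d=H[0][0]-H[1][0];print(A,np.linalg.norm(d),"yaw x",np.degrees(np.arctan2(d[1],d[0])))
C=np.array([atz(T,t(*p),.144) for p in((53,122),(611,52),(670,466),(99,541))])
print("cover top c",C.mean(0), [np.linalg.norm(C[i]-C[i-1]) for i in range(4)])
for a,b in((1,2),(0,3)):
    d=C[a]-C[b];print("yaw x",np.degrees(np.arctan2(d[1],d[0])))
for a,b in((0,1),(3,2)):
    d=C[a]-C[b];print("yaw y",np.degrees(np.arctan2(-d[0],d[1])))
M=np.array([atz(T,m(*p),.005) for p in((95,65),(651,85),(622,510),(56,491))])
print("mat",M,M.mean(0))
for a,b in((1,2),(0,3)):
    d=M[a]-M[b];print("yaw x",np.degrees(np.arctan2(d[1],d[0])),np.linalg.norm(d))
for a,b in((0,1),(3,2)):
    d=M[a]-M[b];print("yaw y",np.degrees(np.arctan2(-d[0],d[1])),np.linalg.norm(d))
E
python3 m1.py
```

```text
pin [0.5983 0.159  0.1426] 8.44585278488063e-05
pin [ 0.6317 -0.0861  0.1421] 0.0007084933341812077
pin [ 0.4565 -0.1094  0.1433] 0.0006556458493849586
pin [0.4236 0.1354 0.1424] 0.0007759202532084721
[0.5275 0.0247 0.1426]
h (array([0.5779, 0.0313, 0.18  ]), np.float64(0.0023072274499197428))
h (array([0.4756, 0.0187, 0.1848]), np.float64(0.0044506186262229805))
[0.5268 0.025  0.1824] 0.10322021334445768 yaw x 7.024374715091332
cover top c [0.5264 0.0246 0.144 ] [np.float64(0.1959394479586943), np.float64(0.26489063495166193), np.float64(0.1963700693228342), np.float64(0.26497448684235464)]
yaw x 7.56831764274426
yaw x 7.5437675925342536
yaw y 7.62873789571869
yaw y 7.535601053077423
mat [[0.593  0.5354 0.005 ]
 [0.5842 0.2478 0.005 ]
 [0.3673 0.2558 0.005 ]
 [0.3757 0.5416 0.005 ]] [0.48   0.3951 0.005 ]
yaw x -2.1009390224628253 0.21700256593971237
yaw x -1.6304846025451425 0.2173778477542554
yaw y -1.7564136303998146 0.2877022255855731
yaw y -1.6805295487659306 0.28591985635079137
```

Two views put the cover centre at about (0.527, 0.0247), yaw 7.6°, with the handle bar at about z 0.183. The mat is at (0.480, 0.395), yaw −1.8°. I'll raise, turn and move over.

arm_command(commands=[[[0, 0, -0.18, 0, 0, -0.015, 100], [0, 0, -0.18, 0, 0, -0.015, 100], [0, 0, -0.18, 0, 0, -0.015, 100], [0, 0, -0.18, 0, 0, -0.015, 100], [0, 0, -0.18, 0, 0, -0.015, 100], [0, 0, -0.18, 0, 0, -0.015, 100], [0, 0, -0.18, 0, 0, -0.015, 100], [0, 0, -0.18, 0, 0, -0.015, 100], [0, 0, 0, 0.037, -0.03, 0, 100], [0, 0, 0, 0.037, -0.045, 0, 100], [0, 0, 0, 0.037, -0.048, 0, 100], [0, 0, 0, 0.037, -0.048, 0, 100], [0, 0, 0, 0.037, -0.048, 0, 100], [0, 0, 0, 0.037, -0.048, 0, 100], [0, 0, 0, 0.037, -0.048, 0, 100]]])

```text
time: 2.08
ee_pos: [0.3775, -0.2564, 0.3506]
eef_rot: [0.998, 0.064, 0.0, 0.0]
ft_force: [0.8, 0.3, -0.1]
width: 0.0871
```

arm_command(commands=[[[0, 0, 0, 0.031, -0.044, 0, 100], [0, 0, 0, 0.031, -0.044, 0, 100], [0, 0, 0, 0.031, -0.044, 0, 100], [0, 0, 0, 0.031, -0.044, 0, 100], [0, 0, 0, 0.03, -0.042, 0, 100], [0, 0, 0, 0.03, -0.042, 0, 100], [0, 0, -0.175, 0, 0, 0.01, 100], [0, 0, -0.175, 0, 0, 0.01, 100], [0, 0, -0.175, 0, 0, 0.01, 100], [0, 0, -0.175, 0, 0, 0.01, 100], [0, 0, -0.175, 0, 0, 0.01, 100], [0, 0, -0.175, 0, 0, 0.01, 100], [0, 0, -0.175, 0, 0, 0.01, 100], [0, 0, -0.175, 0, 0, 0.01, 100], [0, 0, -0.175, 0, 0, 0.01, 100], [0, 0, 0, 0, 0, 0, 100], [0, 0, 0, 0, 0, 0, 100]]])

```text
time: 4.2
ee_pos: [0.526, 0.0232, 0.2609]
eef_rot: [0.66, 0.751, 0.0, 0.0]
ft_force: [0.9, 0.3, 0.8]
width: 0.087
```

```bash
cat > st.py <<'E'
from bench import *
import numpy as np,sys
from scipy.spatial.transform import Rotation as Ro
np.set_printoptions(precision=4,suppress=True)
s=read_state();R=Ro.from_quat(s["eef_rot"]).as_matrix()
th=np.degrees(np.arctan2(R[1,0],R[0,0]))
print("t",s["time"],"pos",s["ee_pos"],"theta",th,"tilt",R[:,2],"F",s["ft_force"],"M",s["torque"],"w",s["width"]);print("j",s["joint_positions"])
if len(sys.argv)>4:
    g=np.array([float(v) for v in sys.argv[1:4]]);tt=float(sys.argv[4])
    print("tool shift",R.T@(g-s["ee_pos"]),"rz",-np.radians(tt-th))
E
python3 st.py 0.527 0.0248 0.173 97.57
```

```text
t 4.2 pos [0.526  0.0232 0.2609] theta 97.40067940462852 tilt [ 0.0003 -0.0001 -1.    ] F [0.893  0.349  0.8081] M [ 0.1775 -0.1429  0.0023] w 0.08704042428890084
j [ 0.8411  0.2536 -1.1173  1.6312  0.2309  1.4016  1.3972]
tool shift [0.0015 0.0012 0.0879] rz -0.0029552018806692894
```

arm_command(commands=[[[0, 0, -0.003, 0.0015, 0.001, 0.02, 100], [0, 0, 0, 0, 0, 0.02, 100], [0, 0, 0, 0, 0, 0.02, 100], [0, 0, 0, 0, 0, 0.015, 100], [0, 0, 0, 0, 0, 0.008, 100], [0, 0, 0, 0, 0, 0.005, 100], [0, 0, 0, 0, 0, 0, 100], [0, 0, 0, 0, 0, 0, 50], [0, 0, 0, 0, 0, 0, 25], [0, 0, 0, 0, 0, 0, 15], [0, 0, 0, 0, 0, 0, 0], [0, 0, 0, 0, 0, 0, 0], [0, 0, 0, 0, 0, 0, 0]]], newtons=20)

```text
time: 5.82
ee_pos: [0.5267, 0.0248, 0.1726]
eef_rot: [0.657, 0.754, 0.0, 0.0]
ft_force: [0.7, 0.4, -0.2]
width: 0.035
```

```bash
python3 st.py; python3 - <<'E'
from h import *
c=camera("side");cv2.imwrite("pics/s1.png",cv2.resize(cv2.cvtColor(c["frame"],cv2.COLOR_RGB2BGR)[120:300,180:380],None,fx=4,fy=4,interpolation=cv2.INTER_CUBIC)[:600])
E
```

```text
t 5.825 pos [0.5267 0.0248 0.1726] theta 97.80564790955485 tilt [ 0.0001 -0.0001 -1.    ] F [ 0.6538  0.372  -0.238 ] M [ 0.1458 -0.2093  0.0777] w 0.034952758570959766
j [ 0.7924  0.3358 -1.0818  1.7531  0.3126  1.2414  1.3377]
```

View pics/s1.png

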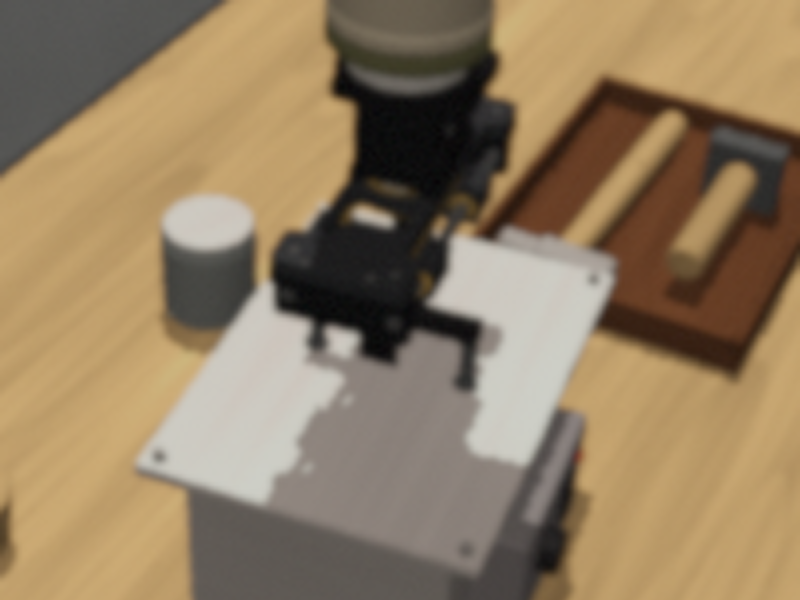

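The gripper is at the bar, around (375,330) in the crop, with the cover still on its pins. The fingers are still closing.

arm_command(commands=[[[0, 0, 0, 0, 0, 0, 0], [0, 0, 0, 0, 0, 0, 0], [0, 0, 0, 0, 0, 0, 0], [0, 0, 0, 0, 0, 0, 0]]], newtons=40)

```text
time: 6.38
ee_pos: [0.5267, 0.0249, 0.1725]
eef_rot: [0.657, 0.754, 0.0, -0.0]
ft_force: [0.3, 1.1, 0.1]
width: 0.0116
```

```bash
python3 st.py
```

```text
t 6.375 pos [0.5267 0.0249 0.1725] theta 97.81088656132476 tilt [-0.      0.0001 -1.    ] F [0.3499 1.0978 0.074 ] M [ 0.3301 -0.1403 -0.0449] w 0.011644511096044467
j [ 0.7923  0.3359 -1.0819  1.7532  0.3125  1.2414  1.3376]
```

arm_command(commands=[[[0, 0, 0, 0, 0, -0.003, 0], [0, 0, 0, 0, 0, -0.005, 0], [0, 0, 0, 0, 0, -0.007, 0], [0, 0, 0, 0, 0, -0.01, 0], [0, 0, 0, 0, 0, -0.015, 0], [0, 0, 0, 0, 0, -0.015, 0], [0, 0, 0, 0, 0, -0.015, 0], [0, 0, 0, 0, 0, -0.01, 0], [0, 0, 0, 0, 0, 0, 0]]])

```text
time: 7.5
ee_pos: [0.5271, 0.0248, 0.2533]
eef_rot: [0.657, 0.754, 0.0, 0.001]
ft_force: [0.1, -0.8, -6.0]
width: 0.0112
```

```bash
python3 st.py 0.480 0.395 0.25 88.2;  python3 - <<'E'
from h import *
c=camera("side");cv2.imwrite("pics/s2.png",cv2.cvtColor(c["frame"],cv2.COLOR_RGB2BGR))
E
```

```text
t 7.5 pos [0.5271 0.0248 0.2533] theta 97.79689796906086 tilt [ 0.0012 -0.0002 -1.    ] F [ 0.0621 -0.7796 -5.9726] M [ 0.1548 -0.1977 -0.0051] w 0.011200864011703959
j [ 0.8347  0.2622 -1.1168  1.6412  0.2398  1.3874  1.3944]
tool shift [0.3731 0.0036 0.0031] rz 0.16749746753806893
```

View pics/s2.png

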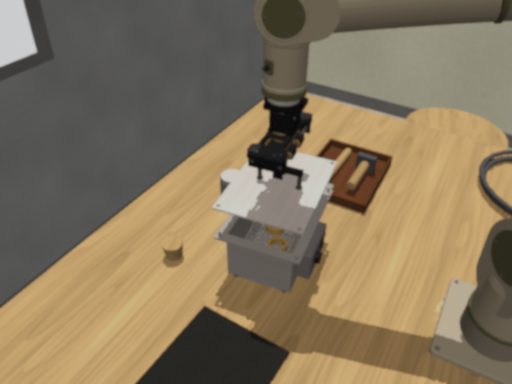

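arm_command(commands=[[[0, 0, 0, 0.01, 0, 0, 0], [0, 0, 0, 0.025, 0, 0, 0], [0, 0, 0, 0.035, 0, 0, 0], [0, 0, 0, 0.045, 0.001, 0, 0], [0, 0, 0, 0.045, 0.001, 0, 0], [0, 0, 0, 0.045, 0.001, 0, 0], [0, 0, 0, 0.045, 0.001, 0, 0], [0, 0, 0, 0.045, 0, 0, 0], [0, 0, 0.03, 0.035, 0, 0, 0], [0, 0, 0.045, 0.025, 0, 0, 0], [0, 0, 0.045, 0.013, 0, 0, 0], [0, 0, 0.03, 0.005, 0, 0, 0], [0, 0, 0.018, 0, 0, 0, 0], [0, 0, 0, 0, 0, 0, 0], [0, 0, 0, 0, 0, 0, 0]]])

```text
time: 9.43
ee_pos: [0.4827, 0.3944, 0.2525]
eef_rot: [0.718, 0.696, -0.0, 0.0]
ft_force: [-0.1, -1.3, -5.2]
width: 0.0116
```

```bash
python3 st.py 0.480 0.395 0.06 88.2;  python3 - <<'E'
from h import *
for n in("side","top"):
    c=camera(n);cv2.imwrite(f"pics/{n}3.png",cv2.cvtColor(c["frame"],cv2.COLOR_RGB2BGR))
E
```

```text
t 9.425 pos [0.4827 0.3944 0.2525] theta 88.14030489039851 tilt [ 0.0003 -0.0004 -1.    ] F [-0.0643 -1.3272 -5.2342] M [ 0.0795 -0.1867 -0.0314] w 0.011596702656228827
j [-0.0189  0.516  -1.053   1.3919  0.4453  1.4854  0.4877]
tool shift [ 0.0006 -0.0028  0.1925] rz -0.0010418762098849143
```

View pics/side3.png

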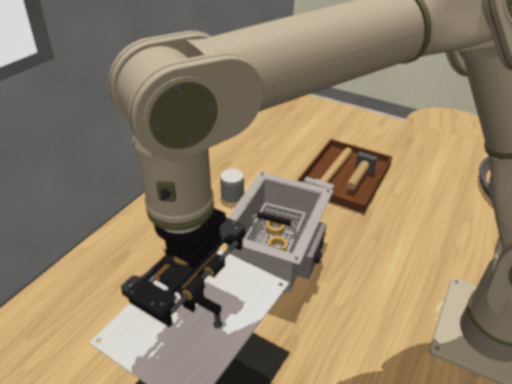

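View pics/top3.png

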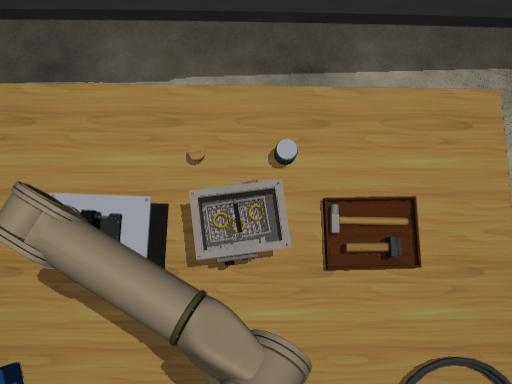

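```bash
python3 - <<'E'
from h import *
T=camera("top");S=camera("side")
th=np.radians(88.14-90-.2);c,s=np.cos(th),np.sin(th)
ctr=np.array([.4827,.3944])
for x,y in((98,133),(98,-133),(-98,-133),(-98,133)):
    X=np.r_[ctr+np.array([c*x-s*y,s*x+c*y])/1000,.2235]
    print(x,y,proj(T,X),proj(S,X))
t=cv2.imread("pics/top3.png");s=cv2.imread("pics/side3.png")
a=cv2.resize(t[170:270,40:180],None,fx=5,fy=5,interpolation=cv2.INTER_CUBIC)
b=cv2.resize(s[250:370,80:220],None,fx=5,fy=5,interpolation=cv2.INTER_CUBIC)
cv2.imwrite("pics/a3.png",a);cv2.imwrite("pics/b3.png",b)
E
```

```text
98 133 [[ 49.08427057 192.10588197]] [[ 89.55608623 340.95104618]]
98 -133 [[150.4920212  196.30468142]] [[198.11875291 238.15862648]]
-98 -133 [[144.89554993 272.08861998]] [[288.63324483 282.13015944]]
-98 133 [[ 40.85892772 267.83037529]] [[190.48890031 412.07219912]]
```

View pics/a3.png

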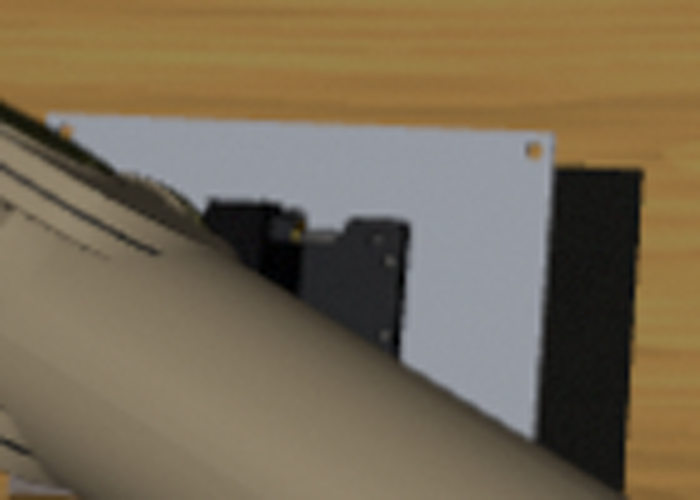

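View pics/b3.png

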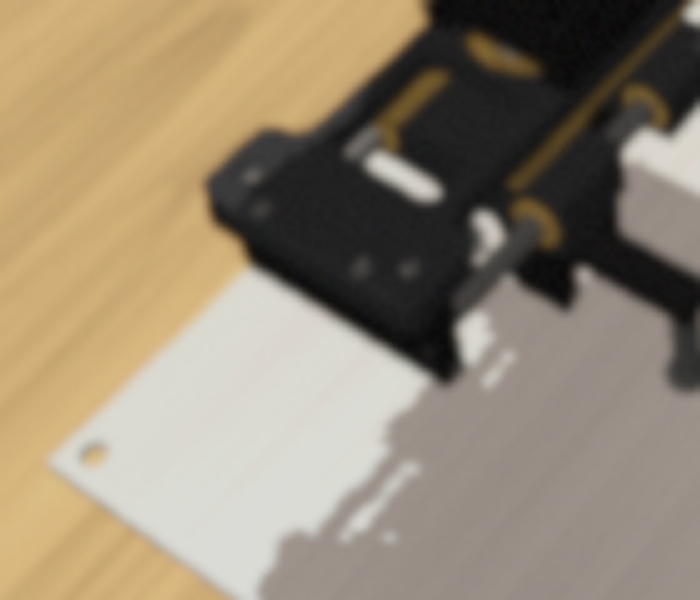

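Both cameras agree with the predicted cover pose: the corner is at (150,196) in top and (90,341) in side. The cover is level, so I'll lower it.

arm_command(commands=[[[0, 0, -0.001, 0, -0.003, 0.01, 0], [0, 0, 0, 0, 0, 0.025, 0], [0, 0, 0, 0, 0, 0.03, 0], [0, 0, 0, 0, 0, 0.03, 0], [0, 0, 0, 0, 0, 0.03, 0], [0, 0, 0, 0, 0, 0.025, 0], [0, 0, 0, 0, 0, 0.02, 0], [0, 0, 0, 0, 0, 0.015, 0], [0, 0, 0, 0, 0, 0.01, 0], [0, 0, 0, 0, 0, 0.008, 0], [0, 0, 0, 0, 0, 0.004, 0], [0, 0, 0, 0, 0, 0, 0], [0, 0, 0, 0, 0, 0, 0]]])

```text
time: 11.25
ee_pos: [0.4796, 0.3954, 0.046]
eef_rot: [0.718, 0.696, 0.0, 0.0]
ft_force: [0.0, 0.0, -5.0]
width: 0.0114
```

```bash
python3 st.py 0.480 0.395 0.038 88.2
```

```text
t 11.25 pos [0.4796 0.3954 0.046 ] theta 88.23234419984607 tilt [ 0.0006  0.0004 -1.    ] F [ 0.0041  0.0469 -5.0258] M [ 0.1137 -0.0804  0.0436] w 0.011430912751649269
j [-0.0714  0.6894 -0.9423  1.6221  0.6009  1.1444  0.3774]
tool shift [-0.0004  0.0004  0.008 ] rz 0.0005645127812368805
```

arm_command(commands=[[[0, 0, 0, 0, 0, 0.003, 0], [0, 0, 0, 0, 0, 0.002, 0], [0, 0, 0, 0, 0, 0.001, 0], [0, 0, 0, 0, 0, 0.001, 0], [0, 0, 0, 0, 0, 0, 0]]])

```text
time: 11.88
ee_pos: [0.4794, 0.3952, 0.0384]
eef_rot: [0.718, 0.696, -0.0, 0.0]
ft_force: [0.3, -0.8, -4.5]
width: 0.0111
```

```bash
python3 st.py
```

```text
t 11.875 pos [0.4794 0.3952 0.0384] theta 88.23432426181103 tilt [-0.     -0.0001 -1.    ] F [ 0.3057 -0.7595 -4.5153] M [ 0.0683 -0.1176 -0.029 ] w 0.011117409807296598
j [-0.0751  0.698  -0.9362  1.6268  0.6081  1.1339  0.373 ]
```

arm_command(commands=[[[0, 0, 0, 0, 0, 0.0005, 0], [0, 0, 0, 0, 0, 0.0005, 0], [0, 0, 0, 0, 0, 0, 0]]])

```text
time: 12.25
ee_pos: [0.4794, 0.3952, 0.0376]
eef_rot: [0.718, 0.696, 0.0, 0.0]
ft_force: [-0.8, -0.3, -4.5]
width: 0.0113
```

```bash
python3 st.py
```

```text
t 12.25 pos [0.4794 0.3952 0.0376] theta 88.23640506908458 tilt [ 0.0001 -0.0001 -1.    ] F [-0.8278 -0.2807 -4.4735] M [-0.0193 -0.0926  0.0392] w 0.011307106190732684
j [-0.0756  0.6989 -0.9355  1.6273  0.609   1.1325  0.3723]
```

arm_command(commands=[[[0, 0, 0, 0, 0, 0.0005, 0], [0, 0, 0, 0, 0, 0.0005, 0], [0, 0, 0, 0, 0, 0, 0]]])

```text
time: 12.62
ee_pos: [0.4794, 0.3952, 0.0375]
eef_rot: [0.718, 0.696, 0.0, 0.0]
ft_force: [-4.3, -4.5, 7.8]
width: 0.0115
```

```bash
python3 st.py
```

```text
t 12.625 pos [0.4794 0.3952 0.0375] theta 88.23347608814142 tilt [ 0.0006 -0.0005 -1.    ] F [-4.2969 -4.4968  7.7516] M [-0.9656  0.6903  0.0445] w 0.011504297646981293
j [-0.076   0.699  -0.9355  1.6274  0.6097  1.1326  0.3717]
```

Contact shows as an upward force of about 12 N over the hanging weight. I'll ease off a little, release and rise.

arm_command(commands=[[[0, 0, 0, 0, 0, -0.0006, 0], [0, 0, 0, 0, 0, 0, 20], [0, 0, 0, 0, 0, 0, 40], [0, 0, 0, 0, 0, 0, 55], [0, 0, 0, 0, 0, 0, 55], [0, 0, 0, 0, 0, 0, 55]]])

```text
time: 13.38
ee_pos: [0.4794, 0.3952, 0.0371]
eef_rot: [0.718, 0.696, 0.0, 0.0]
ft_force: [0.1, -0.5, 0.6]
width: 0.0456
```

```bash
python3 st.py
```

```text
t 13.375 pos [0.4794 0.3952 0.0371] theta 88.2390109001384 tilt [ 0.0001  0.     -1.    ] F [ 0.0642 -0.4586  0.6097] M [ 0.1014 -0.1541  0.019 ] w 0.045589776246081085
j [-0.0759  0.6995 -0.9351  1.6276  0.6095  1.1317  0.3721]
```

arm_command(commands=[[[0, 0, 0, 0, 0, -0.01, 55], [0, 0, 0, 0, 0, -0.03, 55], [0, 0, 0, 0, 0, -0.04, 55], [0, 0, 0, 0, 0, -0.05, 55], [0, 0, 0, 0, 0, -0.05, 60], [0, 0, 0, 0, 0, -0.05, 65], [0, 0, 0, 0, 0, -0.03, 65], [0, 0, 0, 0, 0, 0, 65]]])

```text
time: 14.38
ee_pos: [0.4794, 0.3963, 0.3003]
eef_rot: [0.718, 0.696, 0.002, 0.0]
ft_force: [-0.4, 0.3, 0.2]
width: 0.0563
```

```bash
python3 st.py; python3 - <<'E'
from h import *
for n,(x,y,w,h,k) in dict(side=(210,160,130,98,6),top=(180,170,120,100,6)).items():
    c=camera(n);im=cv2.cvtColor(c["frame"],cv2.COLOR_RGB2BGR);cv2.imwrite(f"pics/{n}4.png",im)
    cv2.imwrite(f"pics/{n}4z.png",cv2.resize(im[y:y+h,x:x+w],None,fx=k,fy=k,interpolation=cv2.INTER_CUBIC))
E
```

```text
t 14.375 pos [0.4794 0.3963 0.3003] theta 88.2582230520446 tilt [ 0.0034  0.0029 -1.    ] F [-0.4484  0.2953  0.1756] M [ 0.0564 -0.1066 -0.0125] w 0.05629890388175957
j [-0.0266  0.4891 -1.0672  1.32    0.4256  1.5659  0.5008]
```

View pics/side4.png

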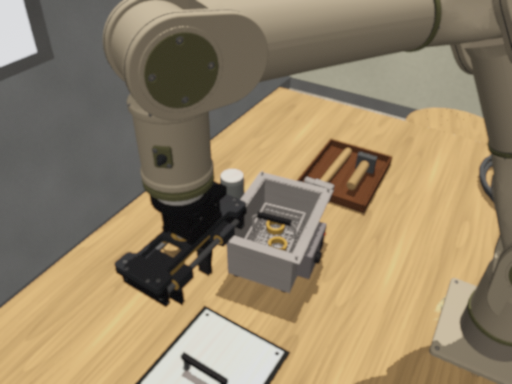

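View pics/side4z.png

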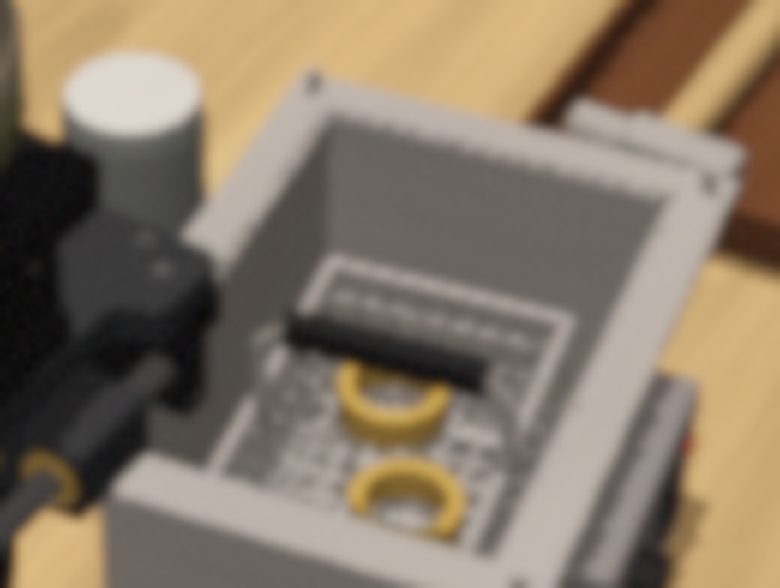

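View pics/top4z.png

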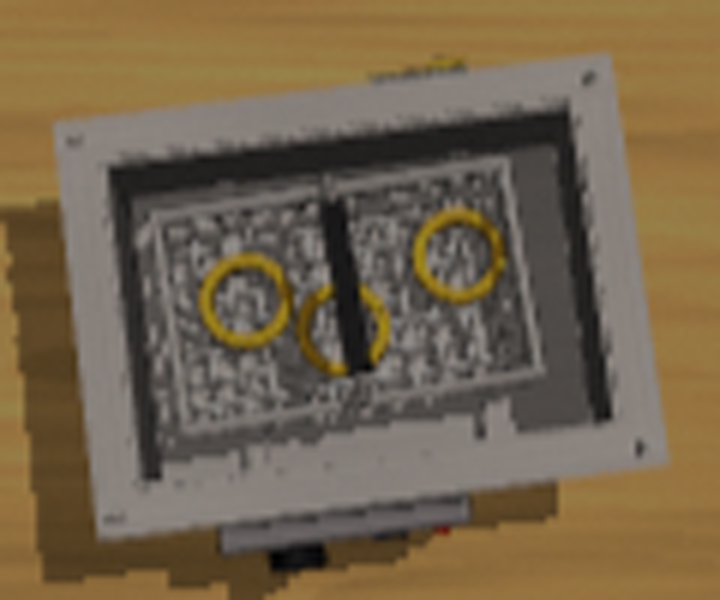

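```bash
cat > m2.py <<'E'
from h import *
np.set_printoptions(precision=4,suppress=True)
T=camera("top");S=camera("side")
f=lambda p,o:(np.array(p)+.5)/6-.5+np.array(o)
t=lambda *p:f(p,(180,170)); s=lambda *p:f(p,(210,160))
H=[tri(T,t(*a),S,s(*b)) for a,b in (((334,199),(291,332)),((358,372),(487,374)))]
for h in H:print("h",h)
A=(H[0][0]+H[1][0])/2;d=H[0][0]-H[1][0];print(A,np.linalg.norm(d),"yaw x",np.degrees(np.arctan2(d[1],d[0])))
a=[atz(T,t(*p),.129) for p in((334,199),(358,372))];d=a[0]-a[1];print("top only",(a[0]+a[1])/2,np.linalg.norm(d),np.degrees(np.arctan2(d[1],d[0])))
B=np.array([atz(T,t(*p),.085) for p in((155,215),(505,162),(542,372),(186,428))])
print("basket rim",B.mean(0))
for a,b in((1,2),(0,3)):
    d=B[a]-B[b];print(np.degrees(np.arctan2(d[1],d[0])),np.linalg.norm(d))
for a,b in((0,1),(3,2)):
    d=B[a]-B[b];print(np.degrees(np.arctan2(-d[0],d[1])),np.linalg.norm(d))
O=np.array([atz(T,t(*p),.140) for p in((53,122),(611,54),(667,464),(99,540))])
print("flange",O.mean(0))
I=np.array([atz(T,t(*p),.140) for p in((108,170),(568,104),(611,421),(148,480))])
print("inner",I.mean(0))
E
python3 m2.py
```

```text
h (array([0.5731, 0.0369, 0.1161]), np.float64(0.0018947944959363334))
h (array([0.491 , 0.0252, 0.1227]), np.float64(0.00012517982153261722))
[0.532  0.031  0.1194] 0.08319423636485561 yaw x 8.109289939187088
top only [0.5314 0.0311 0.129 ] 0.08263533859871038 8.298756832914288
basket rim [0.5316 0.0308 0.085 ]
9.822765869501511 0.10467339795445148
9.243831628940178 0.10495517278622084
9.001173185853688 0.17351320172358445
9.096877939977722 0.174569854100152
flange [0.5269 0.025  0.14  ]
inner [0.527  0.0246 0.14  ]
```

arm_command(commands=[[[0, 0, 0, -0.02, 0.004, 0, 65], [0, 0, 0, -0.04, 0.007, 0, 65], [0, 0, 0, -0.05, 0.009, 0, 65], [0, 0, 0, -0.055, 0.009, 0, 65], [0, 0, 0, -0.055, 0.009, 0, 65], [0, 0, 0, -0.055, 0.009, 0, 65], [0, 0, 0, -0.045, 0.008, 0, 65], [0, 0, 0, -0.03, 0.006, 0, 65], [0, 0, -0.06, -0.0135, 0.002, 0.01, 65], [0, 0, -0.061, 0, 0, 0.02, 65], [0, 0, -0.061, 0, 0, 0.03, 65], [0, 0, 0, 0, 0, 0.02, 65], [0, 0, 0, 0, 0, 0, 65], [0, 0, 0, 0, 0, 0, 65]]])

```text
time: 16.32
ee_pos: [0.5315, 0.0302, 0.2179]
eef_rot: [0.652, 0.758, 0.0, 0.0]
ft_force: [-0.4, 0.1, 0.0]
width: 0.0564
```

```bash
python3 st.py 0.5315 0.031 0.111 98.7
```

```text
t 16.325 pos [0.5315 0.0302 0.2179] theta 98.63207045866211 tilt [ 0.0008  0.0001 -1.    ] F [-0.41    0.1214  0.05  ] M [ 0.1096 -0.1354  0.0052] w 0.05640626435181017
j [ 0.7837  0.2965 -1.0795  1.6824  0.2691  1.324   1.3774]
tool shift [0.0008 0.     0.1069] rz -0.0011855941557157663
```

arm_command(commands=[[[0, 0, 0, 0.001, 0, 0.015, 65], [0, 0, 0, 0, 0, 0.02, 65], [0, 0, 0, 0, 0, 0.02, 65], [0, 0, 0, 0, 0, 0.02, 65], [0, 0, 0, 0, 0, 0.015, 65], [0, 0, 0, 0, 0, 0.01, 65], [0, 0, 0, 0, 0, 0.005, 65], [0, 0, 0, 0, 0, 0.0015, 65], [0, 0, 0, 0, 0, 0, 65]]])

```text
time: 17.45
ee_pos: [0.5312, 0.031, 0.111]
eef_rot: [0.652, 0.758, 0.0, 0.0]
ft_force: [-0.4, 0.3, -0.4]
width: 0.0566
```

```bash
python3 st.py 0.5315 0.031 0.111 98.7;  python3 - <<'E'
from h import *
c=camera("side");cv2.imwrite("pics/s5.png",cv2.resize(cv2.cvtColor(c["frame"],cv2.COLOR_RGB2BGR)[150:290,200:360],None,fx=4,fy=4,interpolation=cv2.INTER_CUBIC))
E
```

```text
t 17.45 pos [0.5312 0.031  0.111 ] theta 98.66255583513963 tilt [ 0.0006 -0.0001 -1.    ] F [-0.3648  0.2839 -0.4326] M [ 0.1027 -0.1252 -0.0087] w 0.0565511241743465
j [ 0.7128  0.4123 -1.017   1.8091  0.3856  1.1356  1.2884]
tool shift [ 0.      0.0003 -0.    ] rz -0.0006535239624731055
```

View pics/s5.png

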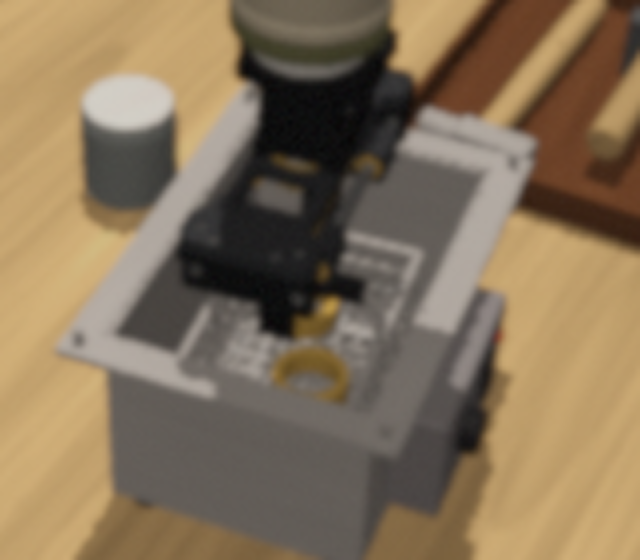

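The fingers are down over the bar, around (300,300), inside the tank. I'll close on the bar.

arm_command(commands=[[[0, 0, 0, 0, 0, 0, 40], [0, 0, 0, 0, 0, 0, 25], [0, 0, 0, 0, 0, 0, 10], [0, 0, 0, 0, 0, 0, 0], [0, 0, 0, 0, 0, 0, 0], [0, 0, 0, 0, 0, 0, 0], [0, 0, 0, 0, 0, 0, 0], [0, 0, 0, 0, 0, 0, 0]]], newtons=20)

```text
time: 18.5
ee_pos: [0.5309, 0.0313, 0.1107]
eef_rot: [0.652, 0.759, 0.0, -0.0]
ft_force: [-0.4, 2.7, 0.3]
width: 0.0119
```

arm_command(commands=[[[0, 0, 0, 0, 0, 0, 0], [0, 0, 0, 0, 0, 0, 0]]], newtons=55)

```text
time: 18.75
ee_pos: [0.531, 0.0313, 0.1107]
eef_rot: [0.652, 0.759, 0.0, -0.0]
ft_force: [0.5, 2.6, 0.3]
width: 0.0112
```

```bash
python3 st.py
```

```text
t 18.75 pos [0.531  0.0313 0.1107] theta 98.68411280907654 tilt [ 0.0001  0.0003 -1.    ] F [0.5149 2.6152 0.2543] M [ 0.8338 -0.0898  0.0656] w 0.011244019351367015
j [ 0.7125  0.4127 -1.0171  1.8096  0.3855  1.1354  1.2883]
```

arm_command(commands=[[[0, 0, 0, 0, 0, -0.002, 0], [0, 0, 0, 0, 0, -0.004, 0], [0, 0, 0, 0, 0, -0.006, 0], [0, 0, 0, 0, 0, -0.009, 0], [0, 0, 0, 0, 0, -0.011, 0], [0, 0, 0, 0, 0, -0.013, 0], [0, 0, 0, 0, 0, -0.013, 0], [0, 0, 0, 0, 0, -0.013, 0], [0, 0, 0, 0, 0, -0.013, 0], [0, 0, 0, 0, 0, -0.013, 0], [0, 0, 0, 0, 0, -0.013, 0], [0, 0, 0, 0, 0, -0.012, 0], [0, 0, 0, 0, 0, -0.01, 0], [0, 0, 0, 0, 0, -0.008, 0], [0, 0, 0, 0, 0, -0.006, 0], [0, 0, 0, 0, 0, -0.003, 0], [0, 0, 0, 0, 0, -0.001, 0], [0, 0, 0, 0, 0, 0, 0]]])

```text
time: 21.0
ee_pos: [0.5309, 0.0309, 0.2604]
eef_rot: [0.652, 0.759, -0.0, -0.0]
ft_force: [-1.4, 0.3, -6.6]
width: 0.0112
```

```bash
python3 st.py 0.5268 0.0248 0.2607 97.6;  python3 - <<'E'
from h import *
for n,(x,y,w,h,k) in dict(side=(200,140,160,140,4),top=(0,150,320,140,2.5)).items():
    c=camera(n);im=cv2.cvtColor(c["frame"],cv2.COLOR_RGB2BGR);cv2.imwrite(f"pics/{n}6.png",im)
    cv2.imwrite(f"pics/{n}6z.png",cv2.resize(im[y:y+h,x:x+w],None,fx=k,fy=k,interpolation=cv2.INTER_CUBIC))
E
```

```text
t 21.0 pos [0.5309 0.0309 0.2604] theta 98.66710872500083 tilt [-0.0003 -0.     -1.    ] F [-1.4021  0.269  -6.5801] M [ 0.1443 -0.1725 -0.0115] w 0.011181367132507393
j [ 0.7993  0.264  -1.0944  1.6193  0.2373  1.404   1.4013]
tool shift [-0.0054 -0.0049 -0.0003] rz 0.01862456072802331
```

View pics/side6z.png

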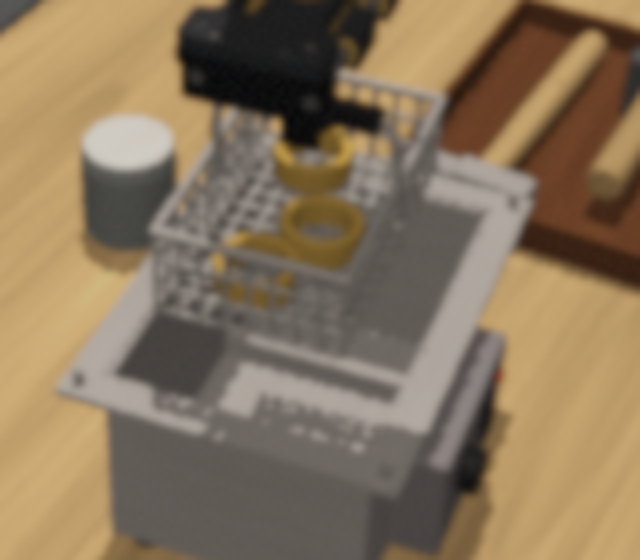

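View pics/top6z.png

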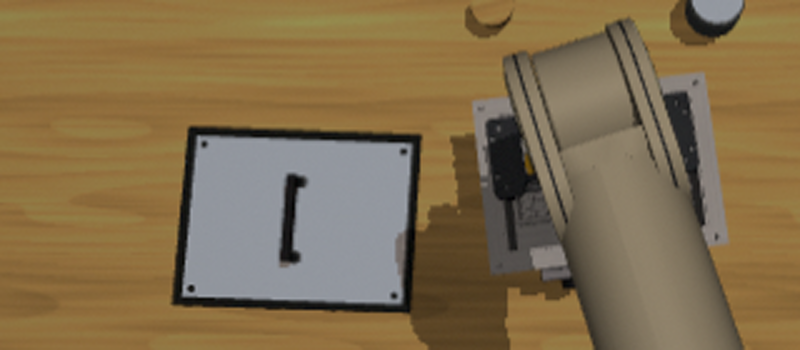

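The cover lies centred on the mat, within the black border, with the handle up. The basket is out and level with all three bushes in it, at (312,165), (322,228) and (255,268) in the side crop. Next I'll centre it.

arm_command(commands=[[[0, 0, 0.003, -0.001, -0.001, 0, 0], [0, 0, 0.005, -0.0015, -0.0015, 0, 0], [0, 0, 0.005, -0.0015, -0.0015, 0, 0], [0, 0, 0.005, -0.0015, -0.001, 0, 0], [0, 0, 0, 0, 0, 0, 0], [0, 0, 0, 0, 0, 0, 0], [0, 0, 0, 0, 0, 0, 0], [0, 0, 0, 0, 0, 0, 0], [0, 0, 0, 0, 0, 0, 0], [0, 0, 0, 0, 0, 0, 0], [0, 0, 0, 0, 0, 0, 0], [0, 0, 0, 0, 0, 0, 0]]])

```text
time: 22.6
ee_pos: [0.5268, 0.0248, 0.2606]
eef_rot: [0.658, 0.753, -0.0, 0.0]
ft_force: [-0.1, 0.9, -5.9]
width: 0.0115
```

```bash
python3 st.py 0.5268 0.0248 0.2607 97.6;  python3 - <<'E'
from h import *
np.set_printoptions(precision=1,suppress=True)
S=camera("side");x,y,w,h=200,140,160,140
im=cv2.cvtColor(S["frame"],cv2.COLOR_RGB2BGR);cv2.imwrite("pics/s7full.png",im)
cv2.imwrite("pics/s7.png",cv2.resize(im[y:y+h,x:x+w],None,fx=5,fy=5,interpolation=cv2.INTER_CUBIC)[:600])
# predicted rim corners (basket bottom .180, rim .235)
th=np.radians(7.6);c,s=np.cos(th),np.sin(th)
for z in(.180,.235):
  for a,b in((54,88),(54,-88),(-54,-88),(-54,88)):
    X=[.5268+(c*a-s*b)/1e3,.0248+(s*a+c*b)/1e3,z];print(z,a,b,((proj(S,X)[0]-[x,y])+.5)*5-.5)
E
```

```text
t 22.6 pos [0.5268 0.0248 0.2606] theta 97.63369939654967 tilt [ 0.     -0.0001 -1.    ] F [-0.1406  0.9455 -5.8919] M [ 0.0825 -0.0901  0.0177] w 0.011531629281459203
j [ 0.8188  0.2487 -1.0932  1.6298  0.2238  1.3999  1.4038]
tool shift [ 0.     -0.     -0.0001] rz 0.0005881654257271119
0.18 54 88 [204.9 377.1]
0.18 54 -88 [353.5 158.7]
0.18 -54 -88 [564.2 212.1]
0.18 -54 88 [440.4 445.2]
0.235 54 88 [203.2 278. ]
0.235 54 -88 [357.   64.8]
0.235 -54 -88 [574.9 117.1]
0.235 -54 88 [448.  345.4]
```

View pics/s7.png

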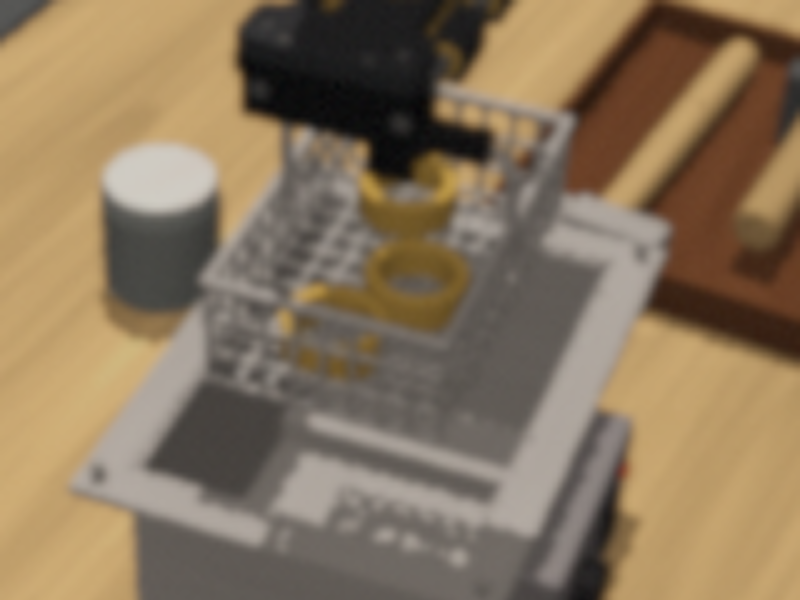

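The basket's rim corners at (203,278), (574,115) and (447,345) match the predicted level, centred pose to a pixel or so. All three bushes are in. I'll hand in.

```bash
python3 -c "
from bench import *
print(close_job())"; python3 st.py
```

```text
the job is handed in; nothing more can be done
None
the job is handed in; nothing more can be done
```

The job is handed in at about 22.6 s. The cover lies flat, handle up, on the mat, and the gripper holds the basket level over the open tank.

- **Cover:** I lifted it straight off its pins and set it down at about 12 N before releasing it. The top picture shows it centred on the mat with a black border all round.
- **Basket:** It is centred over the tank by the measured tool position, with its underside about 40 mm above the rim. The rim corners in the side picture match the predicted level pose to within a pixel or two, and the measured load was about 6–6.6 N.
- **Bushes and bench:** All three bushes are visible in the basket. I never touched the tools, tin or bung, and those in view looked unmoved, but I did not measure them again at the end.
- **One disagreement:** Two-view measurement put the basket handle about 3 mm lower than the text (0.119 m against 0.122 m). I used the text height, and the grip was sound.
- **Not checked after hand-in:** The state could not be read again after `close_job()`.

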